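Set the bumper of the board rest and clamp it with the wire bail

ROBOT

A 6-joint arm with a two-finger parallel gripper is mounted at the origin on the work surface. World frame = base frame: x ahead of the robot, y to its left, z up, the work surface at z = 0. Lengths are in m, angles in rad, forces in N, time in s.
With the tool pointing down it reaches from about 0.35 to 0.85 m from the base axis. Payload 8.1 kg.
Tool frame: the origin (TCP) lies between the finger pads; the fingertips stand 11 mm ahead of it and the grasp point (between the pads) lies 8 mm behind it (robot.tips_ahead is the distance from the TCP to the fingertips, in m); z points along the fingers, y is the line along which they close (so a half turn about z gives the same grasp; the last joint's range is limited). The gripper opens to 93 mm and grips with 3 to 60 N. Pads are 15 mm wide; open, the fingers measure 128 mm over their backs; the gripper's body (75 mm by 188 mm) begins 65 mm behind the grasp point.
Start: joints at [1.202, 0.13, 1.488, -0, 1.523, -0.085], TCP at [0.168, 0.576, 0.23] pointing down, gripper open.
Joint ranges: [-2.96, 2.96], [-0.89, 2.26], [0.02, 2.5], [-1.34, 4.48], [0, 2.73], [-2.66, 2.66]. Speed limits (rad/s): [2.39, 2.39, 2.79, 3.14, 3.14, 3.14].

INTERFACE

Orientations are given as a rotation vector (axis times angle).
In Python, from plant import robot gives the robot as it stands. The module is installed in compiled form; this text tells all that it offers.
- The arm moves only by the tool move_arm, never from a script. Its argument "deltas" is one flat list of numbers, 7 for each row, row after row: the shift along the tool's x, y, z in m, then the turn, a rotation vector about the tool's x, y, z in rad, then the opening, from 0 (shut) to 1 (fully open). A call has 1 to 12 rows; each row is the pose to reach, as a shift and turn from the pose commanded when the call began, along the tool's axes at that moment; what a row does not reach only later rows make up. A row lasts 1/8 s, in which the tool goes at most 62.5 mm and 10.7 degrees, less where a joint would pass 70% of its speed; a pose out of reach is approached as far as the arm can. A call with a gripper value outside its range is refused whole. The fingers move at their own pace and stop on an object; "squeeze" is the grip in N (left out, the last holds). Time passes only in rows, so rows that repeat a pose let the fingers close. It gives the time, the measured TCP pose, the force, the opening and the grip force at its end, in the units of the state.
- robot.read_state(): the state, without advancing time (a new reading comes with each control period).
- robot.read_camera(name): name is "side" or "top" or "wrist"; returns (picture, depth): 384x512x3 uint8, red, green, blue; 384x512 float32, m along the optical axis (not along the pixel's ray), 0 where there is no reading.
- robot.camera_model(name): a dict with "K" (3x3 intrinsics, pixels), "R" (3x3) and "t" (3): a world point X has camera coordinates R X + t; the wrist camera has in their place "tool_from_camera" (4x4, takes a point from camera to tool coordinates, whose origin is the TCP and whose axes are the flange's). Camera axes: x right, y down, z forward; pixel columns grow to the right and rows downward; lengths in m; the calibration is good to about 2 mm. A picture is of the moment at which its call begins: read the wrist's pose just before it. camera_model takes no time and is no camera call.
- robot.close_job(): hands the job in; it is judged then, once.
Trained networks look in the newest picture that a camera, given by its name, has taken for a name from the list of things; names that differ only in an ending like _2 or _b are one class to them, and where a whole thing is asked for, a point or a joint stands for the part that bears it (a point fixed in the world has none). Each returns a list of dicts, best first, with "confidence" (0 to 1); they miss things now and then, are a little off and sometimes report something else, mostly with a low value. They report only what shows in the picture. A call takes as long as a camera call.
- robot.recognise(camera, label): "uv" ([column, row] in pixels, amid what is visible of it).
The state is a dict: "t": time; "q": joint angles; "dq": joint speeds; "joint_torque": joint torques, N m; "tool_pos": TCP position; "orientation": TCP orientation; "force": force on the tool from outside, world axes, zero at the start; "wrist_torque": the same for the moment, N m; "opening": finger opening in m; "gripper_force": force on a finger pad.
Only numpy, scipy, OpenCV 4.12 (cv2) and the standard library are available. Lean on these libraries where they do the work, as an engineer would, in place of code of your own. Each camera call takes 0.05 s, during which the arm holds its last target. There are 200 camera calls.

TASK

On the board rest, push the orange bumper along the bent rod, round the bend, until it sits fully home against the red stop at the other end. Then swing the blue wire bail over its centre so that it comes down on the rod behind the bumper and keeps it there. Leave everything else on the bench where it is.

Things in the scene. Friction and masses are not known exactly. Their poses are not given: they have to be found in the camera images.
- rest: Board rest fixed to the bench: green-topped plate 300 x 260 x 18 mm with two dark posts, one at each end of a bent steel rod 14 mm thick, level, centre line 115 mm above the bench, free all round between the posts. Origin on the bench, z up; plate spans x -160..140, y -130..130 mm. Leg A of the rod runs along +x at y = -90; leg B along +y at x = 90.
- bumper: Orange plastic drilled roller, 70 mm in diameter, 40 mm long, about 150 g, hanging on the rod through its 24 mm bore. Starts on leg A, centre 70 to 130 mm from rod_start. Origin at its centre (about 5 mm below the rod's centre line); x axis along its bore. Slides freely when pushed square on its end face on both sides of the rod; pushed on one side it tilts and can bind.
- rod_start (a point): Beginning of leg A on the rod's centre line, at x = -130, y = -90 mm of the rest, at its post, whose dark collar (34 mm in diameter) reaches 6 mm towards the bumper. Axes as the rest.
- stop (a point): Centre of the face of the red stop disc (44 mm in diameter) that ends leg B, on the rod's centre line, at x = 90, y = 90 mm of the rest. Axes as the rest: the bumper arrives moving along +y and stands on the -y side, its centre 20 mm from the face when home.
- bail_hinge (a point): The bail's hinge line, along the rest's x axis through the post of leg B, 12 mm behind the face of the stop (+y) and at the height of the rod's centre line. The hinge pin is 104 mm long. Axes as the rest.
- bail_bar (a point): Middle of the bail's cross bar. The bail is a U of 9 mm blue-painted wire, its legs 94 mm apart, cross bar 78 mm from the hinge line. At the start it leans back away from the bumper, the bar 57 mm above the rod's centre line and 53 mm behind (+y of) the hinge.
- bail (a joint): Angle of the bail, rad: 0 leaning back on its rest (start), 0.75 upright (dead centre), 2.17 closed, the bar lying across the top of the rod just past the bumper's free end. The bail weighs 120 g and turns easily: its weight holds it either way (pushing it up takes under 1 N), so pushed from behind past upright it falls shut by itself. If the bumper is not home the bar lands on it.
- tin: Round aluminium wax tin, 76 mm in diameter, 27 mm high, standing on the plate inside the bend of the rod. Bystander. Origin at the centre of its underside.
- cleaner: Black bottle with red cap, 60 mm in diameter, 190 mm tall, at the right. Bystander. Origin under its centre.
- water: Clear bottle with green cap, 66 mm in diameter, 200 mm tall, at the right. Bystander. Origin under its centre.
- driver: Screwdriver with yellow handle lying at the right. Bystander.
- brush: Brush lying at the left. Bystander.
- block: Wooden block with green top, 160 x 70 x 40 mm, at the left. Bystander. Origin under its centre.
- waxbar: Yellow wax bar, 90 x 45 x 22 mm, on the near edge of the rest's plate. Bystander. Origin under its centre.
- bend (a point): Centre of the rod's bend, at the rod's height, at x = 30, y = -30 mm of the rest: a quarter circle of radius 60 mm (rod's centre line) joins leg A, which ends at x = 30, y = -90, to leg B, which begins at x = 90, y = -30. Axes as the rest.

How it is judged:
On the way:
1. the bumper has come round the bend and sits home against the red stop, the bail still open (y of bumper in the frame of stop above -0.028 m and value of joint bail below 0.75 rad), for 0.2 s.
At the end, for the whole second after the job is handed in: The bumper is on leg B, home against the red stop (its centre no more than 28 mm in front of the stop's face, measured along the leg, and within 32 mm of it in all), at rest, and the bail is shut over the rod (joint above 2.08 rad) (y of bumper in the frame of stop above -0.028 m and distance between bumper and stop below 0.032 m and value of joint bail above 2.08 rad and linear speed of bumper below 0.02 m/s); the robot touches nothing.
It fails at once if a bystander (tin, bottles, screwdriver, brush, block, wax bar) is moved more than 30 mm (distance of any of tin, cleaner, water, driver, brush, block, waxbar from where it was at the start of the episode above 0.03 m).
It also fails if it takes over 53 s, if anything falls off the work surface, if the arm or the gripper's body presses on something with over 40 N, if the wrist force passes 120 N, or if a joint passes its speed limit or range.

## Working session

There is one attempt and no reset: what is moved stays moved. The work goes in short steps, Python scripts to look and compute and a tool call to move; the robot and the scene stay as the last step left them, time stands still between calls to the robot, and variables do not carry over. Pictures are saved under pics/ and viewed, at most 10 in all, crops included, and the job is handed in when it is done.

Besides the shell and the picture viewer there is one more tool, called after "Emit:" by a JSON object that holds its "name" and its "arguments", one argument or row to a line. move_arm: Moves the arm, as the interface text tells. Its arguments: {"type":"object","properties":{"deltas":{"type":"array","items":{"type":"number"}},"squeeze":{"type":"number"}},"required":["deltas"]}

```bash
mkdir -p pics
cat > h.py <<'E'
import numpy as np, cv2
from plant import robot
from scipy.spatial.transform import Rotation as Rn
def cam(n,save=None):
    im,d=robot.read_camera(n)
    if save: cv2.imwrite('pics/'+save+'.png',im[:,:,::-1])
    return im,d
def cloud(n,d):
    m=robot.camera_model(n);K=np.array(m['K']);v,u=np.mgrid[:384,:512]
    c=np.stack([(u-K[0,2])/K[0,0]*d,(v-K[1,2])/K[1,1]*d,d],-1)
    return (c-np.array(m['t']))@np.array(m['R'])
E
python3 - <<'E'
from h import *
np.set_printoptions(precision=4,suppress=True)
for n in ['top','side']:
    im,d=cam(n,n+'0'); P=cloud(n,d); np.savez(n+'0.npz',im=im,d=d,P=P)
    for l in ['rest','bumper','stop','bail_bar','tin','cleaner','water','waxbar','block','driver','brush']:
        r=robot.recognise(n,l)
        if r:
            u,v=map(int,r[0]['uv']); print(n,l,u,v,round(r[0]['confidence'],2),P[v,u])
s=robot.read_state();print(s['t'],s['tool_pos'],s['orientation'],s['opening'])
i=[cv2.imread(f'pics/{n}0.png') for n in('top','side')]
cv2.imwrite('pics/both0.png',cv2.resize(np.vstack(i),None,fx=.78,fy=.78))
E
```

```text
top rest 237 178 0.9 [0.5738 0.0357 0.0166]
top bumper 258 188 0.74 [ 0.5205 -0.0459  0.1393]
top stop 234 181 0.9 [0.5614 0.0473 0.0206]
top bail_bar 187 167 0.66 [0.593  0.2059 0.1752]
top tin 226 191 0.68 [0.5188 0.0763 0.0527]
top cleaner 360 143 0.59 [ 0.6844 -0.4208  0.1375]
top water 373 167 0.93 [ 0.5942 -0.4634  0.144 ]
top waxbar 233 217 0.72 [0.4192 0.0499 0.0455]
top driver 372 244 0.69 [ 0.3132 -0.4833  0.0321]
top brush 121 178 0.97 [0.5764 0.4935 0.0166]
side rest 261 217 0.58 [ 0.4409 -0.0784  0.1207]
side bumper 277 201 0.82 [ 0.5122 -0.066   0.1378]
side stop 259 215 0.76 [ 0.4396 -0.071   0.1241]
side bail_bar 247 147 0.55 [0.6178 0.2148 0.1754]
side tin 244 209 0.6 [0.4878 0.0677 0.0457]
side water 416 283 0.8 [ 0.5623 -0.4911  0.112 ]
side waxbar 227 220 0.91 [0.4131 0.0583 0.0427]
side block 180 171 0.8 [0.4504 0.4311 0.0438]
side driver 334 364 0.6 [ 0.3157 -0.4709  0.0243]
side brush 203 157 0.76 [0.6016 0.5112 0.022 ]
1.2 [0.168  0.576  0.2296] [ 0.4443  3.11   -0.    ] 0.09333581832544825
```

View pics/top0.png

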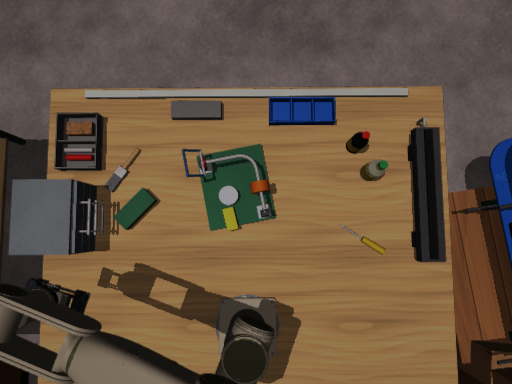

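View pics/side0.png

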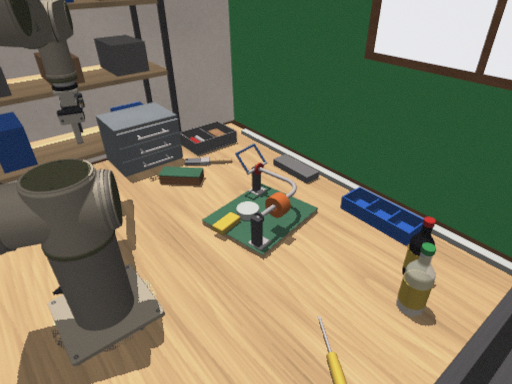

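The top view shows the rest at about (237,188). Leg A runs up the image with the bumper at (260,186), and the stop and blue bail are at about (190-205,163). The side view agrees. Next I'll fit the rest pose.

```bash
cat > fit.py <<'E'
from h import *
from scipy.optimize import minimize
def fit_rest(P,im,x0):
    """rest pose (x,y,yaw): rod-height points onto the known centre line, plate-height green pixels inside the plate"""
    i=im.astype(int); g=(i[...,1]>i[...,0]*1.3)&(i[...,1]>i[...,2]*1.05)&(abs(P[...,2]-.018)<.012)&(np.hypot(P[...,0]-x0[0],P[...,1]-x0[1])<.25)
    return P[g][:,:2]
E
python3 - <<'E'
from fit import *
np.set_printoptions(precision=4,suppress=True)
for n in['top','side']:
    z=np.load(n+'0.npz');G=fit_rest(z['P'],z['im'],[.52,.04])
    r=cv2.minAreaRect((G*1000).astype(np.float32)); print(n,len(G),r)
    P=z['P'];im=z['im'].astype(int)
    b=(im[...,2]>im[...,0]*1.4)&(im[...,2]>60)&(np.hypot(P[...,0]-.6,P[...,1]-.2)<.12)
    print('blue',b.sum(),P[b].mean(0) if b.any() else'',P[b].min(0) if b.any() else '',P[b].max(0) if b.any() else '')
    o=(im[...,0]>im[...,2]*2.2)&(im[...,0]>im[...,1]*1.7)&(np.hypot(P[...,0]-.52,P[...,1]+.05)<.1)&(P[...,2]>.07)
    print('orange',o.sum(),P[o].min(0),P[o].max(0))
print(robot.camera_model('wrist'))
E
```

```text
top 3385 ((540.0391235351562, 41.90149688720703), (298.4071960449219, 258.52947998046875), 10.888014793395996)
blue 50 [0.6077 0.2085 0.1743] [0.5605 0.1516 0.123 ] [0.6643 0.2234 0.1845]
orange 209 [ 0.505  -0.0866  0.0991] [ 0.5512 -0.0168  0.1538]
side 2206 ((537.4473266601562, 42.142974853515625), (298.0455322265625, 259.3278503417969), 10.695425033569336)
blue 67 [0.6057 0.1934 0.1543] [0.5602 0.1555 0.1202] [0.6629 0.223  0.1774]
orange 347 [ 0.5026 -0.0881  0.08  ] [ 0.5514 -0.0256  0.1467]
{'K': array([[294.4843,   0.    , 252.4763],
       [  0.    , 294.4843, 192.9758],
       [  0.    ,   0.    ,   1.    ]]), 'tool_from_camera': array([[-0.0004, -0.9683, -0.2497,  0.0702],
       [ 1.    , -0.0006,  0.0007, -0.0008],
       [-0.0008, -0.2497,  0.9683, -0.1551],
       [ 0.    ,  0.    ,  0.    ,  1.    ]])}
```

```bash
cat > plan.py <<'E'
from h import *
np.set_printoptions(precision=4,suppress=True)
A=np.deg2rad(10.8); O=np.array([.5483,.0439])
try: A,O0,O1=np.load('pose.npy'); O=np.array([O0,O1])
except FileNotFoundError: pass
c,s=np.cos(A),np.sin(A); R2=np.array([[c,-s],[s,c]])
def w(p): return R2@np.array(p)+O          # rest (m) -> world
def rest(p): return (np.asarray(p)-O)@R2
def down(yaw): # tool x along world yaw, z down
    return Rn.from_matrix(np.array([[np.cos(yaw),np.sin(yaw),0],[np.sin(yaw),-np.cos(yaw),0],[0,0,-1]]).T@np.eye(3)).as_matrix() if 0 else np.array([[np.cos(yaw),np.sin(yaw),0],[np.sin(yaw),-np.cos(yaw),0],[0,0,-1.]])
def delta(px,py,z,yaw,base=None):
    """move row to rest point, TCP height z, yaw in rest frame (deg); base=(pos,Rmat) else measured"""
    if base is None:
        st=robot.read_state(); base=(np.array(st['tool_pos']),Rn.from_rotvec(st['orientation']).as_matrix())
    T=down(A+np.deg2rad(yaw)); X=np.r_[w([px,py]),z]
    return np.r_[base[1].T@(X-base[0]),Rn.from_matrix(base[1].T@T).as_rotvec()]
E
python3 - <<'E'
from plan import *
print(delta(-.088,-.09,.25,0),w([-.088,-.09]))
E
```

```text
[-0.4767 -0.5245 -0.0204 -0.      0.      2.6693] [ 0.4787 -0.061 ]
```

Emit:
{"name": "move_arm", "arguments": {
  "deltas": [-0.477,-0.525,-0.02,0,0,2.0,0.43,-0.477,-0.525,-0.02,0,0,2.0,0.43,-0.477,-0.525,-0.02,0,0,2.0,0.43,-0.477,-0.525,-0.02,0,0,2.0,0.43,-0.477,-0.525,-0.02,0,0,2.0,0.43,-0.477,-0.525,-0.02,0,0,2.0,0.43,-0.477,-0.525,-0.02,0,0,2.0,0.43,-0.477,-0.525,-0.02,0,0,2.0,0.43,-0.477,-0.525,-0.02,0,0,2.0,0.43,-0.477,-0.525,-0.02,0,0,2.0,0.43,-0.477,-0.525,-0.02,0,0,2.0,0.43,-0.477,-0.525,-0.02,0,0,2.0,0.43]
}}

```text
t: 2.7
tool_pos: [0.4796, -0.0646, 0.2496]
orientation: [2.86, 1.3, -0.0]
force: [0.0, 0.5, 0.0]
opening: 0.04
gripper_force: 0.0
```

Run:
```python
from plan import *
print(robot.read_state()['q'],delta(-.088,-.09,.25,0))
```

```text
[-0.2395 -0.1962  1.7714 -0.0005  1.5663  0.4779] [ 0.0021 -0.003  -0.0004  0.0005  0.0002  0.6649]
```

Emit:
{"name": "move_arm", "arguments": {
  "deltas": [0.002,-0.003,0,0,0,0.665,0.43,0.002,-0.003,0,0,0,0.665,0.43,0.002,-0.003,0,0,0,0.665,0.43,0.002,-0.003,0,0,0,0.665,0.43,0.002,-0.003,0,0,0,0.665,0.43]
}}

```text
t: 3.32
tool_pos: [0.4778, -0.0574, 0.2497]
orientation: [-3.126, -0.306, 0.0]
force: [-0.8, -0.1, 0.1]
opening: 0.0398
gripper_force: 0.0
```

```bash
cat > wrist.py <<'E'
from plan import *
def wristcloud(save):
    st=robot.read_state(); im,d=cam('wrist',save); m=robot.camera_model('wrist');K=m['K'];T=np.array(m['tool_from_camera'])
    v,u=np.mgrid[:384,:512]
    c=np.stack([(u-K[0,2])/K[0,0]*d,(v-K[1,2])/K[1,1]*d,d],-1)@T[:3,:3].T+T[:3,3]
    P=c@Rn.from_rotvec(st['orientation']).as_matrix().T+st['tool_pos']; P[d==0]=np.nan
    return im,P
E
python3 - <<'E'
from wrist import *
im,P=wristcloud('w1'); np.savez('w1.npz',im=im,P=P)
Q=np.dstack([(P[...,:2]-O)@R2,P[...,2]])
i=im.astype(int)
o=(i[...,0]>i[...,2]*2.2)&(i[...,0]>i[...,1]*1.7)&(Q[...,2]>.07)&(abs(Q[...,1]+.09)<.06)
print('bumper pct',np.nanpercentile(Q[o],[1,50,99],axis=0))
# rod: top ridge
rod=(Q[...,2]>.1)&(Q[...,2]<.13)&~o
for lo in np.arange(-.12,.03,.02):
    m=rod&(Q[...,0]>lo)&(Q[...,0]<lo+.02)&(abs(Q[...,1]+.09)<.03)
    if m.sum()>5: print('A',lo,m.sum(),np.nanpercentile(Q[m][:,1],[2,98]),np.nanpercentile(Q[m][:,2],98))
for lo in np.arange(-.03,.09,.02):
    m=rod&(Q[...,1]>lo)&(Q[...,1]<lo+.02)&(abs(Q[...,0]-.09)<.03)
    if m.sum()>5: print('B',lo,m.sum(),np.nanpercentile(Q[m][:,0],[2,98]),np.nanpercentile(Q[m][:,2],98))
E
```

```text
bumper pct [[-0.057  -0.1219  0.1189]
 [-0.0374 -0.103   0.1357]
 [-0.0189 -0.0557  0.1439]]
A -0.12 244 [-0.0951 -0.0828] 0.12289623009737105
A -0.09999999999999999 263 [-0.0957 -0.0827] 0.1229897057554452
A -0.07999999999999999 263 [-0.0956 -0.0826] 0.12279015454450999
A -0.019999999999999976 299 [-0.0956 -0.0824] 0.1230508435715283
A 2.7755575615628914e-17 347 [-0.0953 -0.0824] 0.1228050453083006
A 0.020000000000000018 372 [-0.095  -0.0823] 0.12274098059898843
```

View pics/w1.png

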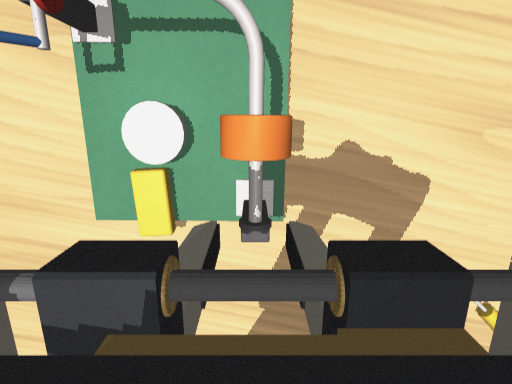

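The wrist view shows the bumper at (256,137) on leg A, with the fingers straddling the line of the rod and the post at (255,220). The pose is good to about 1 mm, so I'll descend.

```bash
python3 - <<'E'
from plan import *
np.save('pose.npy',np.r_[A,w([0,.0007])])
E
python3 - <<'E'
from plan import *
print(delta(-.088,-.09,.106,0)); st=robot.read_state(); print(rest(st['tool_pos'][:2]))
E
```

```text
[ 0.0002  0.0029  0.1437 -0.0002 -0.      0.0082]
[-0.0882 -0.0871]
```

Emit:
{"name": "move_arm", "arguments": {
  "deltas": [0,0.003,0.03,0,0,0.008,0.43,0,0.003,0.06,0,0,0.008,0.43,0,0.003,0.09,0,0,0.008,0.43,0,0.003,0.12,0,0,0.008,0.43,0,0.003,0.144,0,0,0.008,0.43,0,0.003,0.144,0,0,0.008,0.43]
}}

```text
t: 4.12
tool_pos: [0.4767, -0.0603, 0.1037]
orientation: [-3.126, -0.294, 0.006]
force: [-0.2, -0.3, 0.4]
opening: 0.0401
gripper_force: 0.0
```

Run:
```python
from plan import *
print(delta(-.088,-.09,.106,0))
# path: bumper centre arc-length s (0 at bend start) -> tool behind by L
L=.0275
def tool(sb):
    if sb<0: b=np.array([.03+sb,-.09]);t=0
    elif sb<.06*np.pi/2:
        t=sb/.06; b=np.array([.03+.06*np.sin(t),-.03-.06*np.cos(t)])
    else: t=np.pi/2; b=np.array([.09,-.03+sb-.06*np.pi/2])
    return np.r_[b-L*np.array([np.cos(t),np.sin(t)]),np.rad2deg(t)]
B=(np.r_[w([-.088,-.09]),.106],down(A))
for sb in np.arange(-.09,.201,.0157): print(round(sb,4),tool(sb),delta(*tool(sb)[:2],.106,tool(sb)[2],B)[[0,1,5]])
```

```text
[ 0.0018  0.0003 -0.0023 -0.0019  0.004  -0.0011]
-0.09 [-0.0875 -0.09    0.    ] [ 0.0005 -0.      0.    ]
-0.0743 [-0.0718 -0.09    0.    ] [ 0.0162 -0.      0.    ]
-0.0586 [-0.0561 -0.09    0.    ] [ 0.0319 -0.      0.    ]
-0.0429 [-0.0404 -0.09    0.    ] [ 0.0476 -0.      0.    ]
-0.0272 [-0.0247 -0.09    0.    ] [ 0.0633 -0.      0.    ]
-0.0115 [-0.009 -0.09   0.   ] [0.079 0.    0.   ]
0.0042 [ 0.0068 -0.0918  4.0107] [ 0.0948  0.0018 -0.07  ]
0.0199 [ 0.0235 -0.0957 19.0031] [ 0.1115  0.0057 -0.3317]
0.0356 [ 0.0407 -0.0951 33.9955] [ 0.1287  0.0051 -0.5933]
0.0513 [ 0.0572 -0.0901 48.9879] [ 0.1452  0.0001 -0.855 ]
0.067 [ 0.0719 -0.081  63.9803] [ 0.1599 -0.009  -1.1167]
0.0827 [ 0.0836 -0.0685 78.9727] [ 0.1716 -0.0215 -1.3783]
0.0984 [ 0.09   -0.0533 90.    ] [ 0.178  -0.0367 -1.5708]
0.1141 [ 0.09   -0.0376 90.    ] [ 0.178  -0.0524 -1.5708]
0.1298 [ 0.09   -0.0219 90.    ] [ 0.178  -0.0681 -1.5708]
0.1455 [ 0.09   -0.0062 90.    ] [ 0.178  -0.0838 -1.5708]
0.1612 [ 0.09    0.0095 90.    ] [ 0.178  -0.0995 -1.5708]
0.1769 [ 0.09    0.0252 90.    ] [ 0.178  -0.1152 -1.5708]
0.1926 [ 0.09    0.0409 90.    ] [ 0.178  -0.1309 -1.5708]
```

Emit:
{"name": "move_arm", "arguments": {
  "deltas": [0.01,0,-0.002,0,0,0,0.43,0.02,0,-0.002,0,0,0,0.43,0.03,0,-0.002,0,0,0,0.43,0.038,0,-0.002,0,0,0,0.43,0.046,0,-0.002,0,0,0,0.43,0.054,0,-0.002,0,0,0,0.43,0.062,0,-0.002,0,0,0,0.43,0.062,0,-0.002,0,0,0,0.43]
}}

```text
t: 5.12
tool_pos: [0.5402, -0.0494, 0.1076]
orientation: [-3.128, -0.29, -0.001]
force: [-0.3, 1.0, 0.5]
opening: 0.0399
gripper_force: 0.0
```

```bash
cat > path.py <<'E'
from wrist import *
L=.0275
def rod(s):
    if s<0: return np.array([.03+s,-.09])
    if s<.06*np.pi/2: return np.array([.03+.06*np.sin(s/.06),-.03-.06*np.cos(s/.06)])
    return np.array([.09,-.03+s-.06*np.pi/2])
def tool(s):
    a,b=rod(s-.02),rod(s+.02); t=(b-a)/np.linalg.norm(b-a); m=(a+b+2*rod(s))/4
    return np.r_[m-L*t,np.rad2deg(np.arctan2(t[1],t[0]))]
def rows(s0,s1,n,z=.106):
    for s in np.linspace(s0,s1,n+1)[1:]: q=tool(s); print(round(s,4),delta(q[0],q[1],z,q[2]))
def look(name):
    im,P=wristcloud(name); i=im.astype(int); Q=np.dstack([(P[...,:2]-O)@R2,P[...,2]])
    o=(i[...,0]>i[...,2]*2.2)&(i[...,0]>i[...,1]*1.7)&(Q[...,2]>.07)
    print('bumper',o.sum(),np.nanpercentile(Q[o],[2,50,98],axis=0)); return im,Q
E
python3 - <<'E'
from path import *
st=robot.read_state();print(rest(st['tool_pos'][:2]),st['force'])
look('w2'); rows(-.027,.067,12)
E
```

```text
[-0.0255 -0.0909] [-0.3303  0.9976  0.4861]
bumper 9687 [[-0.0152 -0.1203  0.1024]
 [ 0.0022 -0.0922  0.1393]
 [ 0.0234 -0.0592  0.1452]]
-0.0192 [ 0.0092 -0.0009  0.0015 -0.0001 -0.0003 -0.0036]
-0.0113 [ 0.017  -0.0007  0.0015 -0.0001 -0.0003 -0.0191]
-0.0035 [ 0.0248  0.      0.0015 -0.     -0.0003 -0.0601]
0.0043 [ 0.0327  0.0011  0.0015 -0.     -0.0003 -0.1266]
0.0122 [ 0.0407  0.0022  0.0015 -0.     -0.0003 -0.2188]
0.02 [ 0.049   0.0031  0.0015 -0.     -0.0003 -0.3368]
0.0278 [ 0.0574  0.0034  0.0015  0.     -0.0003 -0.4674]
0.0357 [ 0.0657  0.0026  0.0015  0.     -0.0003 -0.5979]
0.0435 [ 0.074   0.0008  0.0015  0.0001 -0.0003 -0.7285]
0.0513 [ 0.0819 -0.0021  0.0015  0.0001 -0.0003 -0.859 ]
0.0592 [ 0.0893 -0.006   0.0015  0.0001 -0.0003 -0.9896]
0.067 [ 0.0962 -0.0109  0.0015  0.0001 -0.0003 -1.1201]
```

View pics/w2.png

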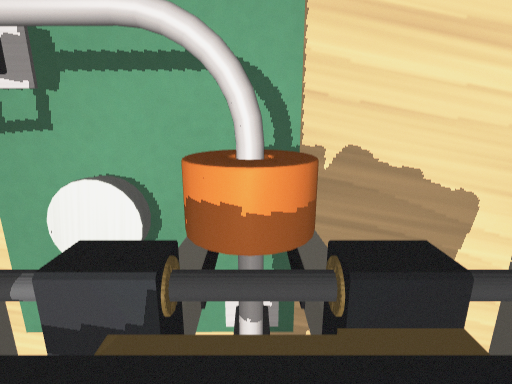

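The wrist view shows the bumper square in front of both fingers at (250,200), sliding freely. Next I'll push it into the bend.

Emit:
{"name": "move_arm", "arguments": {
  "deltas": [0.009,-0.001,0.001,0,0,-0.004,0.43,0.017,-0.001,0.001,0,0,-0.019,0.43,0.025,0,0.001,0,0,-0.06,0.43,0.033,0.001,0.001,0,0,-0.127,0.43,0.041,0.002,0.001,0,0,-0.219,0.43,0.049,0.003,0.001,0,0,-0.337,0.43,0.057,0.003,0.001,0,0,-0.467,0.43]
}}

```text
t: 6.05
tool_pos: [0.5968, -0.0424, 0.1066]
orientation: [2.973, 1.012, 0.0]
force: [-0.6, -2.6, 1.0]
opening: 0.0399
gripper_force: 0.9
```

Run:
```python
from path import *
st=robot.read_state();print(rest(st['tool_pos'][:2]),st['force'],st['wrist_torque'])
look('w3'); rows(.0278,.122,12)
```

```text
[ 0.0315 -0.0946] [-0.6397 -2.5615  1.037 ] [-0.4017  0.2359 -0.0626]
bumper 9454 [[ 0.0318 -0.1111  0.1035]
 [ 0.0582 -0.0852  0.1389]
 [ 0.0849 -0.0488  0.1452]]
0.0356 [ 0.0071  0.0029  0.0007  0.0009 -0.0008 -0.1198]
0.0435 [ 0.0152  0.005   0.0007  0.001  -0.0007 -0.2506]
0.0514 [ 0.0236  0.0061  0.0007  0.001  -0.0007 -0.3815]
0.0592 [ 0.032   0.006   0.0007  0.0011 -0.0006 -0.5123]
0.067 [ 0.0404  0.0049  0.0008  0.0011 -0.0005 -0.6431]
0.0749 [ 0.0485  0.0026  0.0008  0.0011 -0.0005 -0.7739]
0.0828 [ 0.0561 -0.0008  0.0008  0.0012 -0.0004 -0.89  ]
0.0906 [ 0.0628 -0.0055  0.0008  0.0012 -0.0003 -0.9802]
0.0985 [ 0.0684 -0.0111  0.0008  0.0012 -0.0003 -1.0445]
0.1063 [ 0.0733 -0.0174  0.0008  0.0012 -0.0003 -1.0833]
0.1142 [ 0.0773 -0.0241  0.0008  0.0012 -0.0003 -1.0964]
0.122 [ 0.0809 -0.0311  0.0008  0.0012 -0.0003 -1.0964]
```

View pics/w3.png

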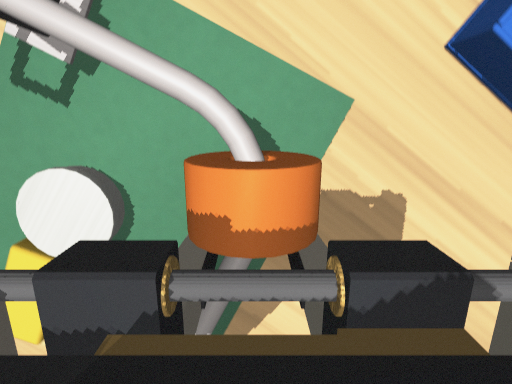

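The wrist view shows the bumper at (252,205), square to the fingers and part-way round the bend. Forces are small. I'll widen the opening slightly and continue.

Emit:
{"name": "move_arm", "arguments": {
  "deltas": [0.007,0.003,0.001,0,0,-0.12,0.5,0.015,0.005,0.001,0,0,-0.25,0.5,0.024,0.006,0.001,0,0,-0.38,0.5,0.032,0.006,0.001,0,0,-0.51,0.5,0.04,0.005,0.001,0,0,-0.643,0.5,0.048,0.003,0.001,0,0,-0.774,0.5]
}}

```text
t: 6.85
tool_pos: [0.6367, -0.0153, 0.1055]
orientation: [2.374, 2.057, 0.001]
force: [0.5, -1.2, -1.1]
opening: 0.0464
gripper_force: 0.5
```

Run:
```python
from path import *
st=robot.read_state();print(rest(st['tool_pos'][:2]),st['force'],st['q'])
look('w4'); rows(.0749,.160,11)
```

```text
[ 0.0757 -0.0754] [ 0.5271 -1.218  -1.1103] [-0.1045  0.3135  1.5085 -0.0001  1.319   0.0381]
bumper 11047 [[ 0.0551 -0.0701  0.1031]
 [ 0.0857 -0.0452  0.1399]
 [ 0.1164 -0.0218  0.1451]]
0.0826 [ 0.0079  0.0032 -0.0004  0.0008 -0.0004 -0.1162]
0.0904 [ 0.0159  0.0045 -0.0004  0.0009 -0.0004 -0.2057]
0.0981 [ 0.0237  0.0044 -0.0004  0.0009 -0.0004 -0.27  ]
0.1058 [ 0.0314  0.0034 -0.0004  0.0009 -0.0003 -0.3095]
0.1136 [ 0.0389  0.0015 -0.0004  0.0009 -0.0003 -0.3241]
0.1213 [ 0.0463 -0.001  -0.0004  0.0009 -0.0003 -0.3242]
0.1291 [ 0.0536 -0.0035 -0.0004  0.0009 -0.0003 -0.3242]
0.1368 [ 0.0609 -0.0059 -0.0004  0.0009 -0.0003 -0.3242]
0.1445 [ 0.0683 -0.0084 -0.0004  0.0009 -0.0003 -0.3242]
0.1523 [ 0.0756 -0.0109 -0.0004  0.0009 -0.0003 -0.3242]
0.16 [ 0.0829 -0.0133 -0.0004  0.0009 -0.0003 -0.3242]
```

View pics/w4.png

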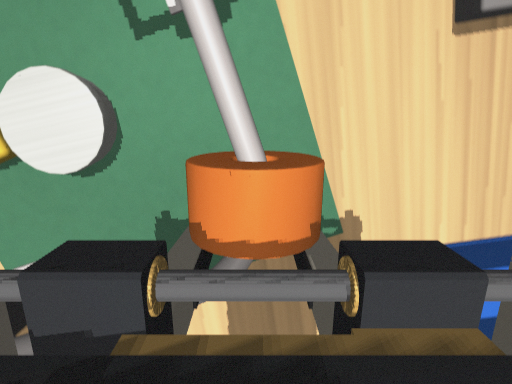

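The wrist view shows the bumper at (255,205), still square and nearly through the bend, with leg B ahead.

Emit:
{"name": "move_arm", "arguments": {
  "deltas": [0.008,0.003,0,0,0,-0.116,0.5,0.016,0.004,0,0,0,-0.206,0.5,0.024,0.004,0,0,0,-0.27,0.5,0.031,0.003,0,0,0,-0.31,0.5,0.039,0.001,0,0,0,-0.324,0.5,0.046,-0.001,0,0,0,-0.324,0.5,0.054,-0.003,0,0,0,-0.324,0.5,0.061,-0.006,0,0,0,-0.324,0.5,0.068,-0.008,0,0,0,-0.324,0.5,0.076,-0.011,0,0,0,-0.324,0.5,0.083,-0.013,0,0,0,-0.324,0.5]
}}

```text
t: 8.28
tool_pos: [0.635, 0.0692, 0.1056]
orientation: [-2.014, -2.411, 0.0]
force: [-0.4, -0.4, -0.4]
opening: 0.0463
gripper_force: 0.4
```

Run:
```python
from path import *
st=robot.read_state();print(rest(st['tool_pos'][:2]),st['force'])
look('w5'); rows(.160,.200,5)
```

```text
[0.0899 0.0079] [-0.4226 -0.4298 -0.3828]
bumper 12833 [[0.06   0.0189 0.1037]
 [0.0904 0.0445 0.138 ]
 [0.12   0.0953 0.1448]]
0.168 [ 0.0074 -0.     -0.0003 -0.     -0.0006 -0.0089]
0.176 [ 0.0154 -0.0001 -0.0003 -0.     -0.0006 -0.0089]
0.184 [ 0.0234 -0.0002 -0.0003 -0.     -0.0006 -0.0089]
0.192 [ 0.0314 -0.0003 -0.0003 -0.     -0.0006 -0.0089]
0.2 [ 0.0394 -0.0003 -0.0003 -0.     -0.0006 -0.0089]
```

View pics/w5.png

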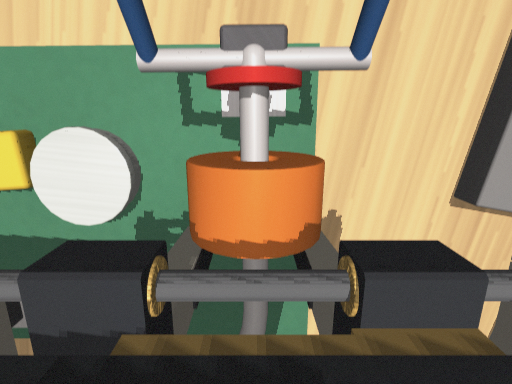

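The wrist view shows the bumper at (255,205) on leg B. The red stop is ahead at (253,77), with the bail legs still leaning back. About 33 mm remains.

Emit:
{"name": "move_arm", "arguments": {
  "deltas": [0.008,0,0,0,0,-0.009,0.5,0.016,0,0,0,0,-0.009,0.5,0.024,0,0,0,0,-0.009,0.5,0.029,0,0,0,0,-0.009,0.5,0.032,0,0,0,0,-0.009,0.5,0.034,0,0,0,0,-0.009,0.5,0.034,0,0,0,0,-0.009,0.5]
}}

```text
t: 9.2
tool_pos: [0.6292, 0.1019, 0.1057]
orientation: [2.003, 2.42, -0.0]
force: [-0.1, -1.5, -0.8]
opening: 0.0467
gripper_force: 0.8
```

Run:
```python
from path import *
st=robot.read_state();print(rest(st['tool_pos'][:2]),st['force'])
im,Q=look('w6')
i=im.astype(int); r=(i[...,0]>2.5*i[...,1])&(i[...,2]>.6*i[...,1])&(Q[...,1]>.06)&(Q[...,2]>.12)&(abs(Q[...,0]-.09)<.03)
print(r.sum(),np.nanpercentile(Q[r],[2,50,98],axis=0))
```

```text
[0.0903 0.0412] [-0.1433 -1.453  -0.8112]
bumper 9404 [[0.0595 0.0519 0.1179]
 [0.0884 0.0762 0.1369]
 [0.1207 0.0964 0.1447]]
1511 [[0.0703 0.0904 0.1212]
 [0.0897 0.0939 0.134 ]
 [0.1095 0.0965 0.1377]]
```

View pics/w6.png

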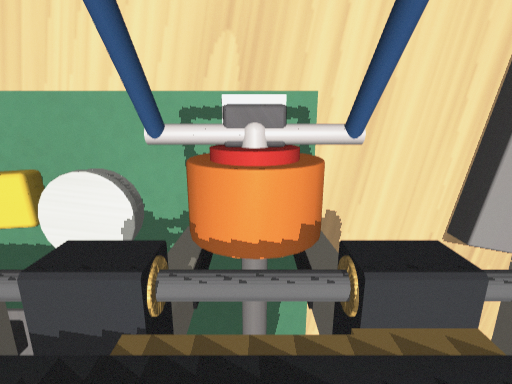

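The wrist view shows the bumper touching the red stop at (255,155), or very nearly. A small press will confirm contact, then I'll back off and lift.

Emit:
{"name": "move_arm", "arguments": {
  "deltas": [0.002,0,0,0,0,0,0.5,0.003,0,0,0,0,0,0.5,0.003,0,0,0,0,0,0.5]
}}

```text
t: 9.62
tool_pos: [0.6291, 0.102, 0.1057]
orientation: [2.003, 2.416, -0.004]
force: [1.9, -12.9, -2.0]
opening: 0.0463
gripper_force: 6.7
```

It's home: 13 N of reaction with no further travel.

Emit:
{"name": "move_arm", "arguments": {
  "deltas": [-0.012,0,0,0,0,0,0.5,-0.025,0,0,0,0,0,0.5,-0.025,0,-0.05,0,0,0,0.4,-0.025,0,-0.1,0,0,0,0.2,-0.025,0,-0.15,0,0,0,0,-0.025,0,-0.16,0,0,0,0,-0.025,0,-0.16,0,0,0,0]
}}

```text
t: 10.5
tool_pos: [0.6336, 0.0803, 0.2662]
orientation: [2.003, 2.419, 0.002]
force: [0.5, 0.3, 0.6]
opening: 0.0022
gripper_force: 0.0
```

Run:
```python
from path import *
st=robot.read_state();print(rest(st['tool_pos'][:2]),st['tool_pos'],st['opening'])
im,Q=look('w7'); i=im.astype(int)
b=(i[...,2]>i[...,0]*1.5)&(i[...,2]>50)&(abs(Q[...,0]-.09)<.07)&(Q[...,2]>.1)
print('blue',b.sum(),np.nanpercentile(Q[b],[1,50,99],axis=0))
print(delta(.09,.205,.265,90),delta(.09,.205,.166,90),delta(.09,.088,.166,90))
```

```text
[0.0906 0.019 ] [0.6336 0.0803 0.2662] 0.002222816059289012
bumper 2300 [[0.0582 0.052  0.121 ]
 [0.09   0.0736 0.1378]
 [0.1218 0.0953 0.1441]]
blue 2926 [[0.0394 0.104  0.1216]
 [0.0892 0.1517 0.1735]
 [0.1398 0.1584 0.1777]]
[ 0.1858 -0.     -0.0005 -0.0013 -0.0004 -0.0006] [ 0.1858  0.0001  0.0985 -0.0013 -0.0004 -0.0006] [ 0.0688  0.0002  0.0984 -0.0013 -0.0004 -0.0006]
```

View pics/w7.png

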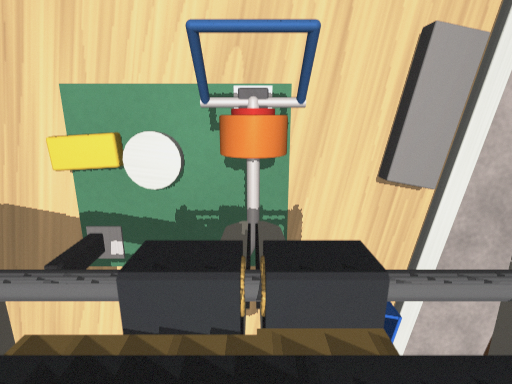

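The wrist view shows the bumper home at (253,137) and the bail still open, with its bar at (253,25). I'll go over and behind it.

Emit:
{"name": "move_arm", "arguments": {
  "deltas": [0.05,0,0,0,0,0,0,0.1,0,0,0,0,0,0,0.15,0,0,0,0,0,0,0.186,0,0,0,0,0,0,0.186,0,0,0,0,0,0,0.186,0,0.04,0,0,0,0,0.186,0,0.08,0,0,0,0,0.186,0,0.099,0,0,0,0,0.186,0,0.099,0,0,0,0]
}}

```text
t: 11.68
tool_pos: [0.5972, 0.2619, 0.1641]
orientation: [-2.003, -2.418, 0.006]
force: [-0.4, 1.5, 1.5]
opening: 0.0005
gripper_force: 0.0
```

Emit:
{"name": "move_arm", "arguments": {
  "deltas": [-0.015,0,0,0,0,0,0,-0.03,0,0,0,0,0,0,-0.04,0,0,0,0,0,0,-0.05,0,0,0,0,0,0,-0.06,0,0,0,0,0,0,-0.07,0,0,0,0,0,0,-0.08,0,0,0,0,0,0,-0.09,0,0,0,0,0,0,-0.098,0,0,0,0,0,0,-0.105,0,0,0,0,0,0,-0.112,0,0,0,0,0,0,-0.115,0,0,0,0,0,0]
}}

```text
t: 13.18
tool_pos: [0.62, 0.1498, 0.1666]
orientation: [2.003, 2.42, -0.0]
force: [-0.3, -0.1, 0.6]
opening: 0.0006
gripper_force: 0.0
```

Emit:
{"name": "move_arm", "arguments": {
  "deltas": [0,0,0,0,0,0,0,0,0,0,0,0,0,0,0,0,-0.04,0,0,0,0,0,0,-0.08,0,0,0,0,-0.05,0,-0.1,0,0,0,0,-0.1,0,-0.1,0,0,0,0,-0.1,0,-0.1,0,0,0,0]
}}

```text
t: 14.05
tool_pos: [0.6392, 0.0489, 0.2669]
orientation: [2.007, 2.416, -0.0]
force: [0.1, 1.0, -0.0]
opening: 0.0005
gripper_force: 0.0
```

Run:
```python
from path import *
st=robot.read_state();print(rest(st['tool_pos'][:2]),st['tool_pos'],st['force'])
im,Q=look('w8'); i=im.astype(int)
b=(i[...,2]>i[...,0]*1.5)&(i[...,2]>50)&(abs(Q[...,0]-.09)<.07)&(Q[...,2]>.09)
print('blue',b.sum(),np.nanpercentile(Q[b],[1,50,99],axis=0))
```

```text
[ 0.0902 -0.0128] [0.6392 0.0489 0.2669] [ 0.09    0.9774 -0.0094]
bumper 2446 [[0.0581 0.0516 0.1201]
 [0.0884 0.0732 0.1377]
 [0.122  0.0954 0.1444]]
blue 2213 [[0.039  0.0216 0.1178]
 [0.0856 0.0416 0.1273]
 [0.1402 0.0987 0.1319]]
```

View pics/w8.png

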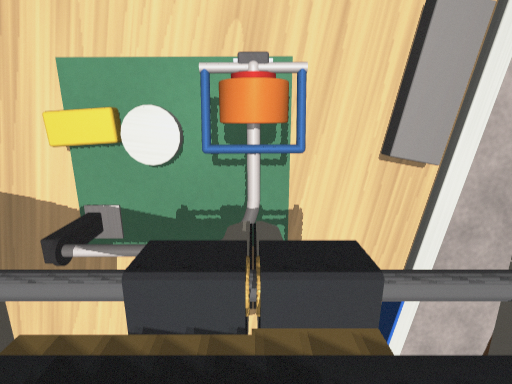

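The wrist view shows the bail shut, its bar across the rod at (253,149) behind the bumper, which is home at (253,100). The bar's top is at 131 mm, which is the height of it lying on the rod, and the robot is clear.

```bash
python3 -c "
from plant import robot
print(robot.close_job())"
```

```text
the job is handed in; nothing more can be done
None
```

The bumper is home against the red stop, the bail is shut on the rod behind it, no bystander was touched, and the job is handed in at about 14 s; the hand-in gave no verdict.

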